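Find the empty dropper-cap canister

TASK

Check the two aluminium canisters: lift the lid off the one on the robot's left first, then the one on the robot's right, raising each lid well clear to look inside. One canister still holds dropper caps and must finish with a lid fitted squarely back on it; the other is empty and must be left open for refilling, with the other lid lying knob up in the middle of the round cork mat. Set the lids down, do not drop them.

Things in the scene. Friction and masses are not known exactly. Their poses are not given: they have to be found in the camera images.
- lid_left: Loose bamboo lid on the robot's left (+y) canister: disc 100 mm across, 10 mm thick; on top a central upright round knob 24 mm across, 34 mm tall; below, a tapering plug 72 mm across, 10 mm deep, 6 mm radial play in the canister's mouth. About 110 g. Origin: centre of the plug's underside; z up: disc top at 20 mm, knob top at 54 mm. Seated, its origin is 65 mm above the bench.
- lid_right: Like lid_left in all, on the robot's right (-y) canister. The canisters are plain aluminium cylinders fixed to the bench, 90 mm across, 75 mm tall, wall 3 mm, open at the top; each one's axis passes through its lid's starting origin. Both start with their lids seated level. Canisters and lids look alike.
- stock: Six dropper caps (bamboo collar 19 mm across, white bulb; 44 mm tall) standing in a cluster 73 mm across on the floor of one canister, hidden while its lid is on; fixed there, not to be handled. Origin: on that canister's axis, 3.5 mm above the bench. The other canister has only a white paper disc on its floor.
- mat: Round cork mat lying fixed on the bench between and beyond the canisters, 150 mm across, 4 mm thick. Origin: centre of its underside, on the bench; z up.
Not all that is in view belongs to the job. What is shaped like the lid_left but pink is not meant.

How it is judged:
By the outcome, as a careful person would: the job done as asked, in the order asked, and still so for the second after the job is handed in, with the robot touching nothing.
It also fails if it takes over 58 s, if anything falls off the work surface, if the arm or the gripper's body presses on something with over 40 N, if the wrist force passes 120 N, or if a joint passes its speed limit or range.

ROBOT

A 6-joint arm with a two-finger parallel gripper is mounted at the origin on the work surface. World frame = base frame: x ahead of the robot, y to its left, z up, the work surface at z = 0. Lengths are in m, angles in rad, forces in N, time in s.
With the tool pointing down it reaches from about 0.35 to 0.85 m from the base axis. Payload 8.1 kg.
Tool frame: the origin (TCP) lies on the mounting face of the last link; the fingertips stand 186 mm ahead of it and the grasp point (between the pads) lies 167 mm ahead of it; z points along the fingers, y is the line along which they close (so a half turn about z gives the same grasp; the last joint's range is limited). The gripper opens to 93 mm and grips with 3 to 60 N. Pads are 15 mm wide; open, the fingers measure 128 mm over their backs; the gripper's body (75 mm by 188 mm) begins 65 mm behind the grasp point.
Start: joints at [1.214, 0.13, 1.488, -0, 1.523, -0.085], TCP at [0.161, 0.578, 0.405] pointing down, gripper open.
Joint ranges: [-2.96, 2.96], [-0.89, 2.26], [0.02, 2.5], [-1.34, 4.48], [0, 2.73], [-2.66, 2.66]. Speed limits (rad/s): [2.39, 2.39, 2.79, 3.14, 3.14, 3.14].

INTERFACE

Orientations are given as a rotation vector (axis times angle).
In Python, from plant import read_state, read_camera, camera_params, close_job gives the robot as it stands. The module is installed in compiled form; this text tells all that it offers.
- The arm moves only by the tool servo_tool, never from a script. Its argument "increments" is a list of rows, each an object with "slide": the shift along the tool's x, y, z in mm, a list of three; "dr": the turn, a rotation vector about the tool's x, y, z in rad, a list of three; "jaw": the closure, from 0 (fully open) to 1 (shut). In form: [{"slide": [x, y, z], "dr": [ax, ay, az], "jaw": jaw}, ...]. A call has 1 to 20 rows; each row is the pose to reach, as a shift and turn from the pose commanded when the call began, along the tool's axes at that moment; what a row does not reach only later rows make up. A row lasts 1/10 s, in which the tool goes at most 50 mm and 8.59 degrees, less where a joint would pass 70% of its speed; a pose out of reach is approached as far as the arm can. A call with a gripper value outside its range is refused whole. The fingers move at their own pace and stop on an object; "force" is the grip in N (left out, the last holds). Time passes only in rows, so rows that repeat a pose let the fingers close. It gives the time, the measured TCP pose, the force, the opening and the grip force at its end, in the units of the state.
- read_state(): the state, without advancing time (a new reading comes with each control period).
- read_camera(name): name is "scene" or "top"; returns (picture, depth): 384x512x3 uint8, red, green, blue; 384x512 float32, m along the optical axis (not along the pixel's ray), 0 where there is no reading.
- camera_params(name): a dict with "fx", "fy", "cx", "cy" (pixels), "rvec" (rotation vector, rad) and "tvec" (3), from world to camera coordinates, as OpenCV has them. Camera axes: x right, y down, z forward; pixel columns grow to the right and rows downward; lengths in m; the calibration is good to about 2 mm. A picture is of the moment at which its call begins. camera_params takes no time and is no camera call.
- close_job(): hands the job in; it is judged then, once.
The state is a dict: "t": time; "q": joint angles; "dq": joint speeds; "joint_torque": joint torques, N m; "tool_pos": TCP position; "orientation": TCP orientation; "force": force on the tool from outside, world axes, zero at the start; "wrist_torque": the same for the moment, N m; "opening": finger opening in m; "gripper_force": force on a finger pad.
Only numpy, scipy, OpenCV 4.12 (cv2) and the standard library are available. Lean on these libraries where they do the work, as an engineer would, in place of code of your own. Each camera call takes 0.05 s, during which the arm holds its last target. There are 200 camera calls.

## Working session

There is one attempt and no reset: what is moved stays moved. The work goes in short steps, Python scripts to look and compute and a tool call to move; the robot and the scene stay as the last step left them, time stands still between calls to the robot, and variables do not carry over. Pictures are saved under pics/ and viewed, at most 10 in all, crops included, and the job is handed in when it is done.

Besides the shell and the picture viewer there is one more tool, called after "Request:" in YAML: its name, and indented under it one key for each argument. servo_tool: Moves the arm, as the interface text tells. Its arguments: {"type":"object","properties":{"increments":{"type":"array"},"force":{"type":"number"}},"required":["increments"]}

```bash
mkdir -p pics
cat > h.py <<'E'
import numpy as np, cv2
from plant import read_state, read_camera, camera_params
def cam(n):
    p=camera_params(n); R=cv2.Rodrigues(np.array(p['rvec'],float))[0]; return p,R,np.array(p['tvec'],float)
def cloud(n,d):
    p,R,t=cam(n); v,u=np.mgrid[:384,:512]
    P=np.stack([(u-p['cx'])/p['fx']*d,(v-p['cy'])/p['fy']*d,d],-1); return (P-t)@R
def ray(n,u,v,z):
    p,R,t=cam(n); d=R.T@np.array([(u-p['cx'])/p['fx'],(v-p['cy'])/p['fy'],1]); o=-R.T@t
    return o+d*(z-o[2])/d[2]
E
python3 - <<'E'
from h import *
a,da=read_camera('scene'); b,db=read_camera('top')
np.savez('s0.npz',a=a,da=da,b=b,db=db)
cv2.imwrite('pics/scene0.png',a[...,::-1]); cv2.imwrite('pics/top0.png',b[...,::-1])
for n in('scene','top'):
    p,R,t=cam(n); print(n,p['fx'],-R.T@t,R[2])
print(read_state())
E
```

```text
scene 367.44742850042803 [1.1124791  0.18579069 0.61318051] [-0.75539096 -0.15267195 -0.63724075]
top 377.77494500567775 [0.42023629 0.04523721 0.79593203] [ 0.12086653  0.00811404 -0.9926356 ]
{'t': 0.1, 'q': array([ 1.21361473e+00,  1.31102160e-01,  1.48913354e+00,  1.35464580e-05,
        1.52299519e+00, -8.54123791e-02]), 'dq': array([-1.42678795e-03, -2.29322195e-03, -9.74291339e-04, -5.72049717e-04,
        4.93286701e-04,  2.45554463e-05]), 'joint_torque': array([ 1.68016351e-03, -5.61342680e+01, -4.93096375e+01,  7.70741003e-02,
        2.92838307e-02, -1.19090419e-04]), 'tool_pos': array([0.16097704, 0.57780158, 0.40380246]), 'orientation': array([-4.25531951e-01, -3.11226261e+00,  2.50562335e-03]), 'force': array([-0.3496203 , -0.56235059,  0.21861503]), 'wrist_torque': array([-0.01185657, -0.01276617, -0.00466012]), 'gripper_force': 0.0, 'opening': 0.09258579703388573}
```

View pics/scene0.png

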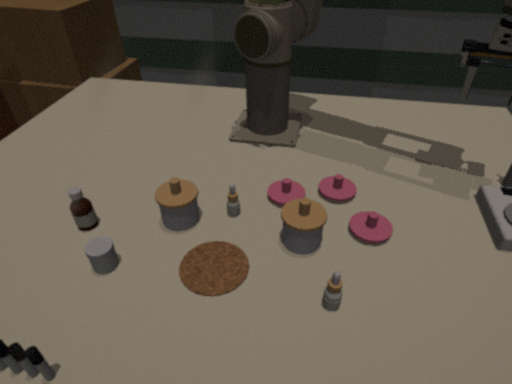

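View pics/top0.png

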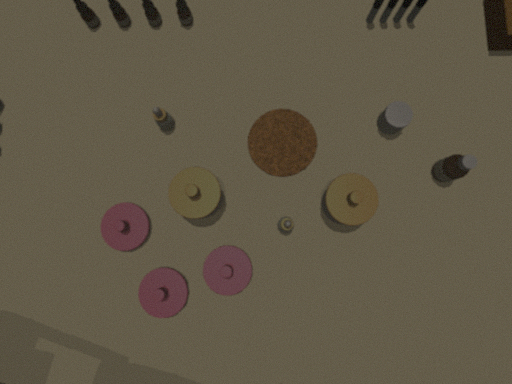

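In the scene picture, the bamboo lids are at (303,215), which is the robot's left canister, and (177,193), the right one. The top view shows them at (195,193) and (351,199). The cork mat is at (214,267) in the scene view and (283,142) in the top view. Possible confusions for lid_left are the three pink lids (top view: (125,227), (163,292), (228,270)), lid_right, the white cup (398,116) and the small bottles (160,115), (286,224). I choose the bamboo-coloured lid at top (195,193).

Run:
```python
from h import *
s=np.load('s0.npz'); b,db=s['b'],s['db']; C=cloud('top',db); CS=cloud('scene',s['da'])
hsv=cv2.cvtColor(b,cv2.COLOR_RGB2HSV)
for nm,(u,v) in dict(L=(195,193),R=(351,199),M=(283,142)).items():
    P=C[v-35:v+36,u-40:u+41].reshape(-1,3)
    if nm=='M':
        hh=hsv[v-40:v+41,u-40:u+41]; m=((hh[...,1]>110)&(hh[...,0]<20)).astype(np.uint8)
        c=max(cv2.findContours(m,0,1)[0],key=cv2.contourArea); (x,y),r=cv2.minEnclosingCircle(c)
        m2=cv2.fitEllipse(c); e=m2[0]
        print('mat',ray('top',e[0]+u-40,e[1]+v-40,.004),m2[1],'dia',np.array(m2[1])/377*.79, P[np.linalg.norm(P[:,:2]-np.median(P[:,:2],0),axis=1)<.05].mean(0)); continue
    for src,PP in(('top',C.reshape(-1,3)),('scene',CS.reshape(-1,3))):
        c0=ray('top',u,v,.085)[:2]; Q=PP[np.linalg.norm(PP[:,:2]-c0,axis=1)<.07]
        d=Q[(Q[:,2]>.079)&(Q[:,2]<.092)]; k=Q[(Q[:,2]>.112)&(Q[:,2]<.126)]
        (cc,r)=cv2.minEnclosingCircle(d[:,:2].astype(np.float32)); (kc,kr)=cv2.minEnclosingCircle(k[:,:2].astype(np.float32)) 
        print(nm,src,len(d),cc,r,np.median(d[:,2]),'| knob',len(k),kc,kr,np.median(k[:,2]))
# neighbours: tall things
P=C.reshape(-1,3)
for nm,(u,v) in dict(bott1=(160,115),bott2=(286,224),p1=(125,227),p2=(163,292),p3=(228,270),cup=(398,116)).items():
    Q=C[v-8:v+9,u-8:u+9].reshape(-1,3); print(nm,Q.mean(0),Q[:,2].max())
st=read_state(); R=cv2.Rodrigues(st['orientation'])[0]; print(R.round(4),st['tool_pos'])
cv2.imwrite('pics/crop.png',cv2.resize(b[130:260,140:410,::-1],None,fx=2.9,fy=2.9))
```

```text
L top 1968 (0.5085252523422241, 0.16638615727424622) 0.049857188016176224 0.08454521528869027 | knob 135 (0.5086609125137329, 0.1662539839744568) 0.011748149991035461 0.11846300258822565
L scene 1031 (0.5096188187599182, 0.17040583491325378) 0.05092323571443558 0.0851859274788439 | knob 88 (0.5091397166252136, 0.16938281059265137) 0.013131935149431229 0.11872534595542553
R top 2002 (0.490194708108902, -0.1320047676563263) 0.049965571612119675 0.08463589030128935 | knob 138 (0.4904552698135376, -0.13175059854984283) 0.011853329837322235 0.11848999398411793
R scene 839 (0.4912944734096527, -0.12913905084133148) 0.05150042474269867 0.08521822755591901 | knob 74 (0.49156224727630615, -0.12828074395656586) 0.012472148984670639 0.11872862121811695
mat [ 0.62220079 -0.00780862  0.004     ] (65.94161987304688, 67.51380920410156) dia [0.13818005 0.14147456] [ 0.62258956 -0.01006473  0.00359961]
bott1 [0.67039586 0.24091105 0.0569578 ] 0.7959320270444642
bott2 [ 0.44576811 -0.00826694  0.05254153] 0.7959320270444642
p1 [0.44610708 0.31158045 0.0432181 ] 0.7959320270444642
p2 [0.31817257 0.23517132 0.04016371] 0.7959320270444642
p3 [0.35787453 0.1077134  0.03683476] 0.7959320270444642
cup [ 0.65662761 -0.23761746  0.06072524] 0.0648562693417009
[[-9.633e-01  2.684e-01 -6.000e-04]
 [ 2.684e-01  9.633e-01 -1.500e-03]
 [ 2.000e-04 -1.600e-03 -1.000e+00]] [0.16097704 0.57780158 0.40380246]
```

View pics/crop.png

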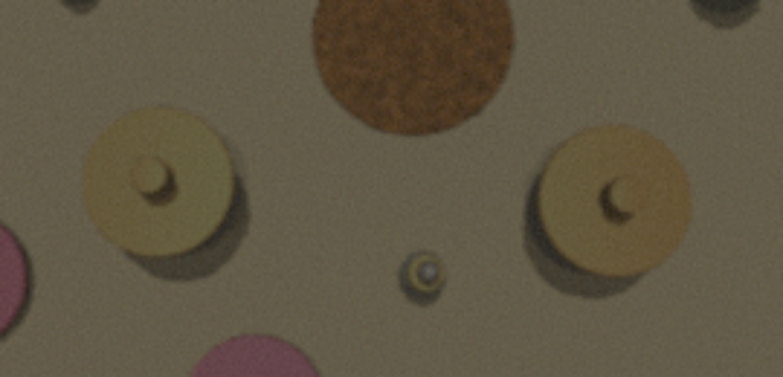

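The crop confirms two bamboo lids with knobs at crop (155,175) and (625,197), which are well apart from the pink ones. The radii (50 and 12 mm) and heights (85 and 119 mm) match the description. Next I move above the left lid.

Request:
servo_tool:
  increments:
    - {"slide": [-445,-302,40],"dr": [0,0,0],"jaw": 0}
    - {"slide": [-445,-302,40],"dr": [0,0,0],"jaw": 0}
    - {"slide": [-445,-302,40],"dr": [0,0,0],"jaw": 0}
    - {"slide": [-445,-302,40],"dr": [0,0,0],"jaw": 0}
    - {"slide": [-445,-302,40],"dr": [0,0,0],"jaw": 0}
    - {"slide": [-445,-302,40],"dr": [0,0,0],"jaw": 0}
    - {"slide": [-445,-302,40],"dr": [0,0,0],"jaw": 0}
    - {"slide": [-445,-302,40],"dr": [0,0,0],"jaw": 0}
    - {"slide": [-445,-302,40],"dr": [0,0,0],"jaw": 0}
    - {"slide": [-445,-302,40],"dr": [0,0,0],"jaw": 0}
    - {"slide": [-445,-302,40],"dr": [0,0,0],"jaw": 0}
    - {"slide": [-445,-302,40],"dr": [0,0,0],"jaw": 0}
    - {"slide": [-445,-302,40],"dr": [0,0,0],"jaw": 0}
    - {"slide": [-445,-302,40],"dr": [0,0,0],"jaw": 0}
    - {"slide": [-445,-302,40],"dr": [0,0,0],"jaw": 0}
    - {"slide": [-445,-302,40],"dr": [0,0,0],"jaw": 0}

```text
t: 1.7
tool_pos: [0.5081, 0.1687, 0.3649]
orientation: [0.423, 3.113, 0.0]
force: [-0.1, -0.7, -0.1]
opening: 0.093
gripper_force: 0.0
```

Run:
```python
from h import *
st=read_state(); R=cv2.Rodrigues(st['orientation'])[0]; print(st['t'],st['q'].round(2)); g=st['tool_pos']+R[:,2]*.167
print(g,'to go',R.T@(np.array([.509,.168,.107])-g)*1000,R.round(4))
# mat seen from scene camera
s=np.load('s0.npz'); hsv=cv2.cvtColor(s['a'],cv2.COLOR_RGB2HSV); h=hsv[225:310,165:265]
m=((h[...,1]>110)&(h[...,0]<20)).astype(np.uint8); c=max(cv2.findContours(m,0,1)[0],key=cv2.contourArea)
Q=np.array([ray('scene',x+165,y+225,.004) for x,y in c[:,0]])[:,:2].astype(np.float32); print('mat scene',cv2.minEnclosingCircle(Q),cv2.fitEllipse(Q))
```

```text
1.7 [ 0.22 -0.02  1.72  0.    1.44 -1.08]
[0.50811442 0.16868314 0.19790358] to go [-1.02064353 -0.44248194 90.90365145] [[-9.638e-01  2.667e-01  2.000e-04]
 [ 2.667e-01  9.638e-01  2.000e-04]
 [-2.000e-04  2.000e-04 -1.000e+00]]
mat scene ((0.6256849765777588, -0.005724908784031868), 0.07361774891614914) ((0.625897228717804, -0.00586830684915185), (0.14394907653331757, 0.1442262828350067), 80.95440673828125)
```

Request:
servo_tool:
  increments:
    - {"slide": [-1,-0.5,30],"dr": [0,0,0],"jaw": 0}
    - {"slide": [-1,-0.5,60],"dr": [0,0,0],"jaw": 0}
    - {"slide": [-1,-0.5,80],"dr": [0,0,0],"jaw": 0}
    - {"slide": [-1,-0.5,90],"dr": [0,0,0],"jaw": 0}
    - {"slide": [-1,-0.5,91],"dr": [0,0,0],"jaw": 0}
    - {"slide": [-1,-0.5,91],"dr": [0,0,0],"jaw": 1}
    - {"slide": [-1,-0.5,91],"dr": [0,0,0],"jaw": 1}
    - {"slide": [-1,-0.5,91],"dr": [0,0,0],"jaw": 1}
    - {"slide": [-1,-0.5,91],"dr": [0,0,0],"jaw": 1}
    - {"slide": [-1,-0.5,91],"dr": [0,0,0],"jaw": 1}
    - {"slide": [-1,-0.5,91],"dr": [0,0,0],"jaw": 1}
    - {"slide": [-1,-0.5,91],"dr": [0,0,0],"jaw": 1}
    - {"slide": [-1,-0.5,91],"dr": [0,0,0],"jaw": 1}
    - {"slide": [-1,-0.5,91],"dr": [0,0,0],"jaw": 1}
  force: 20

```text
t: 3.1
tool_pos: [0.5094, 0.1669, 0.2737]
orientation: [-0.426, -3.112, -0.0]
force: [0.2, 0.5, 0.2]
opening: 0.0259
gripper_force: 1.0
```

Request:
servo_tool:
  increments:
    - {"slide": [0,0,0],"dr": [0,0,0],"jaw": 1}
    - {"slide": [0,0,0],"dr": [0,0,0],"jaw": 1}
    - {"slide": [0,0,0],"dr": [0,0,0],"jaw": 1}
    - {"slide": [0,0,-5],"dr": [0,0,0],"jaw": 1}
    - {"slide": [0,0,-15],"dr": [0,0,0],"jaw": 1}
    - {"slide": [0,0,-30],"dr": [0,0,0],"jaw": 1}
    - {"slide": [0,0,-55],"dr": [0,0,0],"jaw": 1}
    - {"slide": [0,0,-85],"dr": [0,0,0],"jaw": 1}
    - {"slide": [0,0,-115],"dr": [0,0,0],"jaw": 1}
    - {"slide": [0,0,-140],"dr": [0,0,0],"jaw": 1}
    - {"slide": [0,0,-150],"dr": [0,0,0],"jaw": 1}
    - {"slide": [0,0,-150],"dr": [0,0,0],"jaw": 1}
    - {"slide": [0,0,-150],"dr": [0,0,0],"jaw": 1}
  force: 20

```text
t: 4.4
tool_pos: [0.5093, 0.1668, 0.4229]
orientation: [-0.426, -3.112, 0.001]
force: [-0.5, 0.1, -1.6]
opening: 0.0233
gripper_force: 20.0
```

```bash
cat > look.py <<'E'
import sys
from h import *
a,da=read_camera('scene'); b,db=read_camera('top'); np.savez(sys.argv[1]+'.npz',a=a,da=da,b=b,db=db)
cv2.imwrite('pics/'+sys.argv[1]+'.png',np.vstack([cv2.resize(a[100:330,60:460],(680,391)),cv2.resize(b[90:300,90:460],(680,386))])[:,:,::-1][:,:,:] if 0 else np.hstack([a[120:330,120:400],b[90:300,120:400]])[...,::-1])
st=read_state(); R=cv2.Rodrigues(st['orientation'])[0]; g=st['tool_pos']+R[:,2]*.167
print(st['t'],g,st['opening'],st['gripper_force'],R.round(4))
E
python3 look.py l1
```

```text
4.5 [0.50860479 0.16665826 0.25483899] 0.02363352591476341 19.999813735485077 [[-9.633e-01  2.685e-01 -2.900e-03]
 [ 2.685e-01  9.633e-01 -7.000e-04]
 [ 2.600e-03 -1.400e-03 -1.000e+00]]
```

View pics/l1.png

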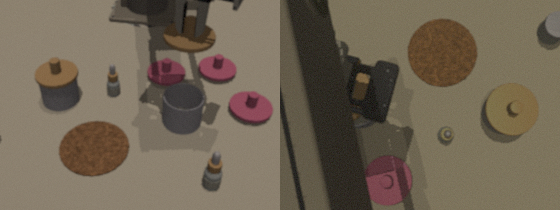

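The scene crop shows lid_left lifted, with the open left canister at scene (303,220). In the top view the arm hides the mouth. I'll check the depth inside from the scene camera while moving the lid towards the mat.

Run:
```python
from h import *
s=np.load('l1.npz'); P=cloud('scene',s['da']).reshape(-1,3); r=np.linalg.norm(P[:,:2]-[.509,.168],axis=1)
Q=P[(r<.034)&(P[:,2]<.09)]; print(len(Q),np.histogram(Q[:,2],bins=np.arange(-.005,.095,.01)))
cv2.imwrite('pics/c1.png',cv2.resize(np.clip(s['a'][190:265,265:345,::-1]*1.6,0,255).astype(np.uint8),None,fx=6,fy=6,interpolation=2))
```

```text
3 (array([1, 2, 0, 0, 0, 0, 0, 0, 0]), array([-0.005,  0.005,  0.015,  0.025,  0.035,  0.045,  0.055,  0.065,
        0.075,  0.085]))
```

View pics/c1.png

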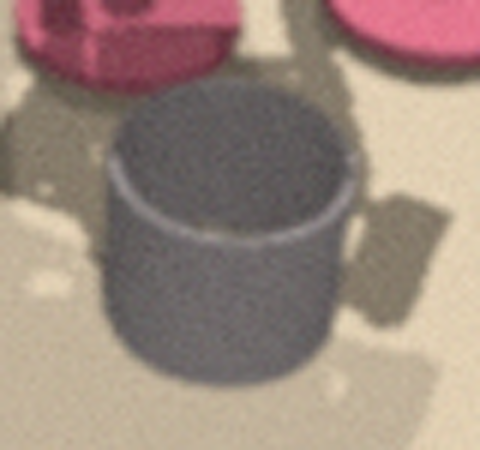

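Request:
servo_tool:
  increments:
    - {"slide": [-15,-15,0],"dr": [0,0,0],"jaw": 1}
    - {"slide": [-40,-35,0],"dr": [0,0,0],"jaw": 1}
    - {"slide": [-65,-57,0],"dr": [0,0,0],"jaw": 1}
    - {"slide": [-90,-78,0],"dr": [0,0,0],"jaw": 1}
    - {"slide": [-115,-100,0],"dr": [0,0,0],"jaw": 1}
    - {"slide": [-135,-118,0],"dr": [0,0,0],"jaw": 1}
    - {"slide": [-150,-130,0],"dr": [0,0,0],"jaw": 1}
    - {"slide": [-158,-137,0],"dr": [0,0,0],"jaw": 1}
    - {"slide": [-158,-137,0],"dr": [0,0,0],"jaw": 1}
    - {"slide": [-158,-137,0],"dr": [0,0,0],"jaw": 1}

```text
t: 5.5
tool_pos: [0.6246, -0.007, 0.4229]
orientation: [-0.425, -3.111, -0.001]
force: [-0.3, 0.4, -1.2]
opening: 0.0239
gripper_force: 20.0
```

```bash
python3 look.py l2
```

```text
5.6 [ 0.62442669 -0.00650133  0.25652812] 0.02317945197099795 19.99986469745636 [[-9.636e-01  2.675e-01 -5.000e-04]
 [ 2.675e-01  9.636e-01  3.000e-04]
 [ 6.000e-04  2.000e-04 -1.000e+00]]
```

View pics/l2.png

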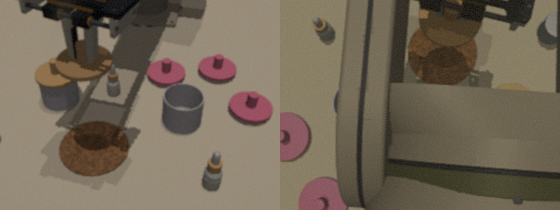

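Picture l2 shows the lid held over the mat, with the open left canister at scene (303,225). Picture c1 shows bare far wall inside, and the only depth readings in the mouth are at floor level (z<15 mm). Caps would stand 47 mm high, so the left canister is empty. Lid_left therefore goes on the mat.

Request:
servo_tool:
  increments:
    - {"slide": [0,-1,20],"dr": [0,0,0],"jaw": 1}
    - {"slide": [0,-1,50],"dr": [0,0,0],"jaw": 1}
    - {"slide": [0,-1,90],"dr": [0,0,0],"jaw": 1}
    - {"slide": [0,-1,130],"dr": [0,0,0],"jaw": 1}
    - {"slide": [0,-1,165],"dr": [0,0,0],"jaw": 1}
    - {"slide": [0,-1,188],"dr": [0,0,0],"jaw": 1}
    - {"slide": [0,-1,198],"dr": [0,0,0],"jaw": 1}
    - {"slide": [0,-1,203],"dr": [0,0,0],"jaw": 1}
    - {"slide": [0,-1,206],"dr": [0,0,0],"jaw": 1}
    - {"slide": [0,-1,208],"dr": [0,0,0],"jaw": 1}
    - {"slide": [0,-1,208],"dr": [0,0,0],"jaw": 1}
    - {"slide": [0,-1,208],"dr": [0,0,0],"jaw": 1}

```text
t: 6.8
tool_pos: [0.6251, -0.0086, 0.2168]
orientation: [0.426, 3.111, 0.0]
force: [-0.8, -0.1, -1.0]
opening: 0.0236
gripper_force: 20.0
```

Request:
servo_tool:
  increments:
    - {"slide": [0.5,0.5,1],"dr": [0,0,0],"jaw": 1}
    - {"slide": [0.5,0.5,2],"dr": [0,0,0],"jaw": 1}
    - {"slide": [0.5,0.5,2.5],"dr": [0,0,0],"jaw": 1}
    - {"slide": [0.5,0.5,2.5],"dr": [0,0,0],"jaw": 1}

```text
t: 7.2
tool_pos: [0.6242, -0.0079, 0.2131]
orientation: [-0.426, -3.112, 0.0]
force: [0.2, -1.0, -2.0]
opening: 0.0237
gripper_force: 20.0
```

Request:
servo_tool:
  increments:
    - {"slide": [0,0,0.5],"dr": [0,0,0],"jaw": 1}
    - {"slide": [0,0,1],"dr": [0,0,0],"jaw": 1}
    - {"slide": [0,0,1],"dr": [0,0,0],"jaw": 1}

```text
t: 7.5
tool_pos: [0.6243, -0.0079, 0.2127]
orientation: [0.426, 3.113, -0.0]
force: [-3.4, -0.2, 4.1]
opening: 0.0237
gripper_force: 20.0
```

Request:
servo_tool:
  increments:
    - {"slide": [0,0,1],"dr": [0,0,0],"jaw": 0.6}
    - {"slide": [0,0,1],"dr": [0,0,0],"jaw": 0.5}
    - {"slide": [0,0,1],"dr": [0,0,0],"jaw": 0.3}
    - {"slide": [0,0,1],"dr": [0,0,0],"jaw": 0}
    - {"slide": [0,0,1],"dr": [0,0,0],"jaw": 0}
    - {"slide": [0,0,0],"dr": [0,0,0],"jaw": 0}
    - {"slide": [0,0,-15],"dr": [0,0,0],"jaw": 0}
    - {"slide": [0,0,-40],"dr": [0,0,0],"jaw": 0}
    - {"slide": [0,0,-80],"dr": [0,0,0],"jaw": 0}
    - {"slide": [0,0,-120],"dr": [0,0,0],"jaw": 0}
    - {"slide": [0,0,-155],"dr": [0,0,0],"jaw": 0}
    - {"slide": [20,-32,-160],"dr": [0,0,0],"jaw": 0}
    - {"slide": [45,-70,-160],"dr": [0,0,0],"jaw": 0}
    - {"slide": [70,-110,-160],"dr": [0,0,0],"jaw": 0}
    - {"slide": [90,-145,-160],"dr": [0,0,0],"jaw": 0}
    - {"slide": [96,-154,-160],"dr": [0,0,0],"jaw": 0}
    - {"slide": [96,-154,-160],"dr": [0,0,0],"jaw": 0}
    - {"slide": [96,-154,-160],"dr": [0,0,0],"jaw": 0}

```text
t: 9.3
tool_pos: [0.491, -0.1301, 0.3732]
orientation: [0.426, 3.111, 0.0]
force: [0.1, -0.2, 0.4]
opening: 0.0928
gripper_force: 0.0
```

```bash
python3 look.py l3
python3 - <<'E'
from h import *
st=read_state(); R=cv2.Rodrigues(st['orientation'])[0]; g=st['tool_pos']+R[:,2]*.167
print('togo',R.T@(np.array([.4908,-.131,.107])-g)*1000)
s=np.load('l3.npz')
for n,k in(('scene','da'),('top','db')):
    P=cloud(n,s[k]).reshape(-1,3); Q=P[(np.linalg.norm(P[:,:2]-[.624,-.008],axis=1)<.07)]
    for lo,hi in((.019,.028),(.053,.062)):
        d=Q[(Q[:,2]>lo)&(Q[:,2]<hi)]
        if len(d)>10: print(n,len(d),cv2.minEnclosingCircle(d[:,:2].astype(np.float32)),np.median(d[:,2]))
E
```

```text
9.4 [ 0.49142829 -0.12960727  0.20562701] 0.09297866642418609 0.0 [[-9.636e-01  2.674e-01  7.000e-04]
 [ 2.674e-01  9.636e-01  2.000e-04]
 [-6.000e-04  4.000e-04 -1.000e+00]]
togo [ 0.29618057 -1.54540223 98.62629732]
scene 1205 ((0.6230545043945312, -0.004978951532393694), 0.05138187110424042) 0.024224374343999093
scene 87 ((0.6242873072624207, -0.006068545393645763), 0.01206046249717474) 0.05806283772004166
top 1588 ((0.623237669467926, -0.009324134327471256), 0.049989648163318634) 0.02354522099973349
top 108 ((0.6228101253509521, -0.009721794165670872), 0.012030823156237602) 0.05746479797114949
```

View pics/l3.png

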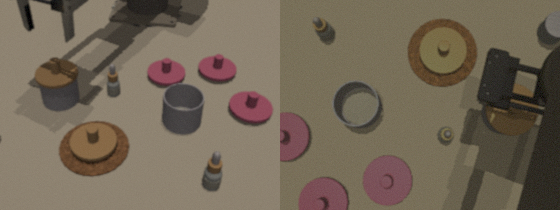

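Picture l3 shows lid_left lying level on the mat (scene (213,268), top (283,142)), centred to about 1 mm. In the top view the left canister at (197,195) is clearly empty. Next is the right lid.

Request:
servo_tool:
  increments:
    - {"slide": [0,-1,30],"dr": [0,0,0],"jaw": 0}
    - {"slide": [0,-1,60],"dr": [0,0,0],"jaw": 0}
    - {"slide": [0,-1,85],"dr": [0,0,0],"jaw": 0}
    - {"slide": [0,-1,97],"dr": [0,0,0],"jaw": 0}
    - {"slide": [0,-1,99],"dr": [0,0,0],"jaw": 0}
    - {"slide": [0,-1,99],"dr": [0,0,0],"jaw": 1}
    - {"slide": [0,-1,99],"dr": [0,0,0],"jaw": 1}
    - {"slide": [0,-1,99],"dr": [0,0,0],"jaw": 1}
    - {"slide": [0,-1,99],"dr": [0,0,0],"jaw": 1}
    - {"slide": [0,-1,99],"dr": [0,0,0],"jaw": 1}
    - {"slide": [0,-1,99],"dr": [0,0,0],"jaw": 1}
    - {"slide": [0,-1,99],"dr": [0,0,0],"jaw": 1}
    - {"slide": [0,-1,99],"dr": [0,0,0],"jaw": 1}
    - {"slide": [0,-1,99],"dr": [0,0,0],"jaw": 1}
    - {"slide": [0,-1,99],"dr": [0,0,0],"jaw": 1}
    - {"slide": [0,-1,99],"dr": [0,0,0],"jaw": 1}
    - {"slide": [0,-1,99],"dr": [0,0,0],"jaw": 1}
  force: 20

```text
t: 11.1
tool_pos: [0.4902, -0.1314, 0.2732]
orientation: [-0.426, -3.112, -0.0]
force: [-0.7, -0.4, 0.4]
opening: 0.0237
gripper_force: 20.0
```

Request:
servo_tool:
  increments:
    - {"slide": [0,0,-5],"dr": [0,0,0],"jaw": 1}
    - {"slide": [0,0,-15],"dr": [0,0,0],"jaw": 1}
    - {"slide": [0,0,-30],"dr": [0,0,0],"jaw": 1}
    - {"slide": [0,0,-55],"dr": [0,0,0],"jaw": 1}
    - {"slide": [0,0,-85],"dr": [0,0,0],"jaw": 1}
    - {"slide": [0,0,-115],"dr": [0,0,0],"jaw": 1}
    - {"slide": [0,0,-140],"dr": [0,0,0],"jaw": 1}
    - {"slide": [0,0,-150],"dr": [0,0,0],"jaw": 1}
    - {"slide": [0,0,-150],"dr": [0,0,0],"jaw": 1}
    - {"slide": [0,0,-150],"dr": [0,0,0],"jaw": 1}

```text
t: 12.1
tool_pos: [0.49, -0.1314, 0.4225]
orientation: [-0.426, -3.112, -0.0]
force: [-0.8, -0.1, -1.5]
opening: 0.0236
gripper_force: 20.0
```

```bash
python3 look.py l4
python3 - <<'E'
from h import *
s=np.load('l4.npz'); P=cloud('scene',s['da']).reshape(-1,3)
for c in([.4908,-.131],[.509,.168]):
    r=np.linalg.norm(P[:,:2]-c,axis=1); Q=P[(r<.034)&(P[:,2]<.09)]; print(len(Q),np.histogram(Q[:,2],bins=np.arange(-.005,.095,.01))[0])
E
```

```text
12.2 [ 0.48939608 -0.13109585  0.25444239] 0.02352481082745225 19.999915659427643 [[-9.633e-01  2.685e-01 -2.600e-03]
 [ 2.685e-01  9.633e-01  1.000e-03]
 [ 2.800e-03  3.000e-04 -1.000e+00]]
76 [ 0  0  2 16 40 18  0  0  0]
0 [0 0 0 0 0 0 0 0 0]
```

View pics/l4.png

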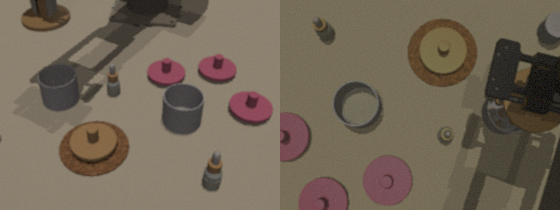

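Picture l4 shows the right canister open at scene (178,205). It has 76 depth points inside at 15–55 mm height, so the caps are there, and the left canister has none. I lower the lid straight back on.

Request:
servo_tool:
  increments:
    - {"slide": [0,0,15],"dr": [0,0,0],"jaw": 1}
    - {"slide": [0,0,45],"dr": [0,0,0],"jaw": 1}
    - {"slide": [0,0,80],"dr": [0,0,0],"jaw": 1}
    - {"slide": [0,0,110],"dr": [0,0,0],"jaw": 1}
    - {"slide": [0,0,128],"dr": [0,0,0],"jaw": 1}
    - {"slide": [0,0,136],"dr": [0,0,0],"jaw": 1}
    - {"slide": [0,0,142],"dr": [0,0,0],"jaw": 1}
    - {"slide": [0,0,146],"dr": [0,0,0],"jaw": 1}
    - {"slide": [0,0,148],"dr": [0,0,0],"jaw": 1}
    - {"slide": [0,0,149],"dr": [0,0,0],"jaw": 1}
    - {"slide": [0,0,150],"dr": [0,0,0],"jaw": 1}
    - {"slide": [0,0,150],"dr": [0,0,0],"jaw": 1}

```text
t: 13.4
tool_pos: [0.4904, -0.1315, 0.2737]
orientation: [0.426, 3.112, -0.0]
force: [-0.9, 0.2, -0.7]
opening: 0.0235
gripper_force: 20.0
```

Request:
servo_tool:
  increments:
    - {"slide": [0,0,0.5],"dr": [0,0,0],"jaw": 1}
    - {"slide": [0,0,1],"dr": [0,0,0],"jaw": 1}
    - {"slide": [0,0,1],"dr": [0,0,0],"jaw": 1}

```text
t: 13.7
tool_pos: [0.4904, -0.1315, 0.2732]
orientation: [0.426, 3.112, -0.0]
force: [-3.1, 1.1, 6.4]
opening: 0.0234
gripper_force: 20.0
```

Contact (6 N). I release and retreat upward, then away from the canisters.

Request:
servo_tool:
  increments:
    - {"slide": [0,0,0.5],"dr": [0,0,0],"jaw": 0.6}
    - {"slide": [0,0,0.5],"dr": [0,0,0],"jaw": 0.5}
    - {"slide": [0,0,0.5],"dr": [0,0,0],"jaw": 0.3}
    - {"slide": [0,0,0],"dr": [0,0,0],"jaw": 0}
    - {"slide": [0,0,0],"dr": [0,0,0],"jaw": 0}
    - {"slide": [0,0,0],"dr": [0,0,0],"jaw": 0}
    - {"slide": [0,0,-15],"dr": [0,0,0],"jaw": 0}
    - {"slide": [0,0,-40],"dr": [0,0,0],"jaw": 0}
    - {"slide": [0,0,-80],"dr": [0,0,0],"jaw": 0}
    - {"slide": [0,0,-120],"dr": [0,0,0],"jaw": 0}
    - {"slide": [0,-30,-140],"dr": [0,0,0],"jaw": 0}
    - {"slide": [0,-70,-140],"dr": [0,0,0],"jaw": 0}
    - {"slide": [0,-110,-140],"dr": [0,0,0],"jaw": 0}
    - {"slide": [0,-150,-140],"dr": [0,0,0],"jaw": 0}
    - {"slide": [0,-190,-140],"dr": [0,0,0],"jaw": 0}
    - {"slide": [0,-200,-140],"dr": [0,0,0],"jaw": 0}
    - {"slide": [0,-200,-140],"dr": [0,0,0],"jaw": 0}

```text
t: 15.4
tool_pos: [0.4359, -0.3253, 0.413]
orientation: [0.43, 3.112, -0.0]
force: [0.1, 0.1, -0.7]
opening: 0.0929
gripper_force: 0.0
```

```bash
python3 look.py l5
python3 - <<'E'
from h import *
s=np.load('l5.npz')
for nm,c,b in(('mat',(.624,-.008),.004),('right',(.4908,-.131),.065)):
  for n,k in(('scene','da'),('top','db')):
    P=cloud(n,s[k]).reshape(-1,3); Q=P[(np.linalg.norm(P[:,:2]-c,axis=1)<.07)]
    for lo,hi in((.015,.024),(.049,.058)):
        d=Q[(Q[:,2]>lo+b)&(Q[:,2]<hi+b)]
        if len(d)>10:
            f=np.linalg.lstsq(np.c_[d[:,:2]-c,np.ones(len(d))],d[:,2],rcond=None)[0]
            print(nm,n,len(d),cv2.minEnclosingCircle(d[:,:2].astype(np.float32)),np.median(d[:,2]),'slope',f[:2].round(3))
E
```

```text
15.5 [ 0.43680578 -0.32332563  0.24572545] 0.09329138320358515 0.0 [[-9.633e-01  2.686e-01  4.000e-04]
 [ 2.686e-01  9.633e-01  4.000e-04]
 [-3.000e-04  5.000e-04 -1.000e+00]]
mat scene 1202 ((0.6239659190177917, -0.005929368082433939), 0.05047205463051796) 0.024141474894100824 slope [-0.006 -0.003]
mat scene 89 ((0.6237210631370544, -0.00666886568069458), 0.01232890784740448) 0.05777028460002679 slope [-0.111 -0.001]
mat top 1595 ((0.6231129765510559, -0.00916645023971796), 0.05013032630085945) 0.02355524481521946 slope [ 0.002 -0.002]
mat top 107 ((0.6232198476791382, -0.00919211097061634), 0.011867924593389034) 0.05728166303514723 slope [ 0.016 -0.019]
right scene 811 ((0.4919567108154297, -0.13001035153865814), 0.05059771239757538) 0.08525208912691137 slope [-0.011 -0.006]
right scene 69 ((0.4916985034942627, -0.1292095184326172), 0.012422110885381699) 0.11899174102146318 slope [-0.073 -0.072]
right top 1990 ((0.49042457342147827, -0.1331930160522461), 0.05035890266299248) 0.0846633076482761 slope [-0.    -0.002]
right top 135 ((0.49064189195632935, -0.13308599591255188), 0.012053477577865124) 0.1188106435883667 slope [-0.    -0.001]
```

View pics/l5.png

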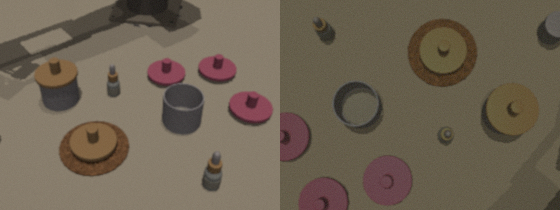

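Picture l5 shows the right lid seated level, about 1 mm from where it started (scene (177,193)). The left canister is open and empty, and lid_left lies centred on the mat.

```bash
python3 -c "
from plant import close_job; print(close_job())"
```

```text
the job is handed in; nothing more can be done
None
```

The job is done and handed in at 15.5 s: the left canister was empty and stays open with its lid knob up in the middle of the mat, and the right one holds the caps and has its lid seated level again.

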